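# Check pull on the bench tension gauge

## Task

The tube rack is in the way of the bench tension gauge: stand it squarely on the black rubber mat. Then push the gauge's drag marker all the way back against the pusher arm, pull the T-handle out until the pointer is level with the set flag and not beyond, and hold it there for two seconds. Ease the handle fully home without letting it snap back, so that the marker stays behind level with the flag; leave the flag and the other things on the bench as they are.

Things in the scene. Friction and masses are not known exactly. Their poses are not given: they have to be found in the camera images.
- gauge: tension gauge, fixed: grey base plate 340 x 240 x 12 mm (155 mm in front of the origin to 185 mm behind, 120 mm to each side), spring barrel at the far end (50 to 180 mm behind the origin, 74 mm high). Origin on the bench surface; the handle is pulled along its -x, y lies across. Drag marker's lane on the +y side; pointer, scale strip and set flag on the -y side.
- drawbar (a joint): how far the sprung slide (T-handle, rod, crosshead, pusher arm and pointer in one) is pulled out along the gauge's -x, in m; 0 is fully home, stop at 0.125. The spring takes 3.5 N to start, then 70 N/m more: about 10 N at 0.1.
- handle (a point): centre of the T-handle's crossbar: black round bar 16 mm thick, 80 mm long along the gauge's y, 78 mm above the bench, on a 16 mm round upright post; below it only the post and a 12 mm rod (centre 34 mm above the bench) running back to the crosshead, 100 mm of free space behind the bar. Moves with the slide; axes as the gauge's.
- pointer (a point): tip of the 6 mm steel pointer arm that sticks out from the crosshead to the gauge's -y side over the scale strip, 24 mm above the bench; axes as the gauge's; moves with the slide. Level with the flag when its x in the gauge's frame equals that of flag_line.
- marker (a joint): place of the drag marker in m along the gauge's -x (pulling) direction: 0 when it touches the pusher arm with the slide home, stop at 0.135. The pusher arm pushes it ahead as the handle is pulled; it stays where it is left (about 1.5 N of friction) and is not drawn back.
- paddle (a point): middle of the width of the marker's rear (+x) face, 60 mm above the bench. The marker is an upright aluminium paddle 10 mm thick (from this point to 10 mm in front), 40 mm wide (y), 17 to 77 mm above the bench, sliding along the gauge's x, 75 mm to the +y side of the handle's line. The pusher arm's front face meets its rear face 23 to 37 mm above the bench.
- flag (a joint): place of the set flag in m on the same scale as the slide: the pointer is level with the flag when joint drawbar equals this value. It is clamped by stiff friction; not to be moved.
- flag_line (a point): tip of the flag's thin steel fin (4 mm), which points at the pointer's path from the -y edge of the gauge; the flag is a black block 20 x 20 x 44 mm, its top 58 mm above the bench. Axes as the gauge's; this point is 24 mm above the bench.
- rack: the loose tube rack that stands on the bench in front of the T-handle: grey plastic, 50 mm (x) by 120 mm (y), solid to grip from 0 to 55 mm above its foot, with ten capped glass tubes fixed in it up to 84 mm; 0.35 kg. Origin at the centre of its underside, z up.
- mat: black rubber mat fixed on the bench, 125 mm (x) by 185 mm (y), 3 mm thick; the rack's place, long side along long side. Origin at the centre of its underside.
- amber_bottle: amber glass bottle with a black cap, 70 mm across, 150 mm tall; origin at the centre of its underside. Bystander, leave it.
- tip_box: closed white pipette-tip box with a clear lid, 122 x 87 x 64 mm; origin at the centre of its underside. Bystander, leave it.
- pipette: white hand pipette lying flat, about 210 mm long along its x axis, 50 mm wide, 26 mm high; origin on the bench under its middle. Bystander, leave it.
- beaker: glass beaker, 72 mm across, 95 mm tall; origin at the centre of its underside. Bystander, leave it.
- spatula: steel lab spoon lying flat, 180 mm long along its x axis; origin under its middle. Bystander, leave it.
Not all that is in view belongs to the job. Several things have the shape of the mat; the one meant has the colours described above. What is shaped like the rack but green is not meant.

How it is judged (in metres and radians):
On the way, in this order (a step that is already met when the one before it is completed fails the run):
1. the tube rack stands on the mat, let go (x of rack in the frame of mat between -0.035 and 0.035 m and y of rack in the frame of mat between -0.035 and 0.035 m and z of rack in the frame of mat below 0.008 m and angle between rack's own z axis and vertical below 0.1 rad and angle between the y axis of rack and the y axis of mat, either way round below 0.3 rad and linear speed of rack below 0.02 m/s and contact force between rack and the fingers below 0.1 N), for 0.2 s.
2. the drag marker is back against the pusher arm with the handle home (value of joint marker below 0.007 m and value of joint drawbar below 0.004 m), for 0.2 s.
3. the handle is pulled out with the pointer level with the flag and held there for a good second (x of pointer in the frame of flag_line between -0.006 and 0.006 m), for 1.2 s.
4. the handle is home again (value of joint drawbar below 0.004 m), for 0.2 s.
At the end, for the whole second after the job is handed in: The rack stands upright and still on the mat, its centre within 35 mm of the mat's centre along each of the mat's axes and its long side within 0.3 rad of the mat's; the handle is within 4 mm of home; the drag marker's rear face is within 8 mm of level with the flag (x of rack in the frame of mat between -0.035 and 0.035 m and y of rack in the frame of mat between -0.035 and 0.035 m and z of rack in the frame of mat below 0.008 m and angle between rack's own z axis and vertical below 0.1 rad and angle between the y axis of rack and the y axis of mat, either way round below 0.3 rad and linear speed of rack below 0.02 m/s and value of joint drawbar below 0.004 m and x of paddle in the frame of flag_line between -0.008 and 0.008 m); the robot touches nothing.
It fails at once if the handle snaps back (faster than 0.5 m/s) (velocity of joint drawbar below -0.5 m/s).
It fails at once if the pointer is pulled more than 12 mm beyond the flag (x of pointer in the frame of flag_line below -0.012 m).
It fails at once if the flag is shifted by more than 4 mm (distance of flag_line from where it was at the start of the episode above 0.004 m).
It fails at once if a bystander is moved more than 30 mm (distance of any of amber_bottle, tip_box, pipette, beaker, spatula from where it was at the start of the episode above 0.03 m).
It also fails if it takes over 72 s, if anything falls off the work surface, if the arm or the gripper's body presses on something with over 40 N, if the wrist force passes 120 N, or if a joint passes its speed limit or range.

## Robot

A 6-joint arm with a two-finger parallel gripper is mounted at the origin on the work surface. World frame = base frame: x ahead of the robot, y to its left, z up, the work surface at z = 0. Lengths are in mm, angles in rad, forces in N, time in s.
With the tool pointing down it reaches from about 300 to 850 mm from the base axis. Payload 4.2 kg.
Tool frame: the origin (TCP) lies midway between the tips of the shut fingers; the grasp point (between the pads) lies 19 mm behind it; z points along the fingers, y is the line along which they close (so a half turn about z gives the same grasp; the last joint's range is limited). The gripper opens to 91 mm and grips with 3 to 60 N. Pads are 32 mm wide; open, the fingers measure 118 mm over their backs; the gripper's body (76 mm by 178 mm) begins 60 mm behind the grasp point.
Start: joints at [-1.201, 0.32, 1.565, -0, 1.257, -0.02], TCP at [218.506, -531.882, 213.976] pointing down, gripper open.
Joint ranges: [-3.11, 3.11], [-0.84, 2.01], [0.21, 2.61], [-1.34, 4.49], [0.05, 2.63], [-2.56, 2.56]. Speed limits (rad/s): [2.57, 2.57, 3.14, 3.14, 3.14, 3.14].

## Interface

Orientations are given as a rotation vector (axis times angle).
In Python, from workcell import telemetry, capture, calibration, manip, nets gives the robot as it stands. The module is installed in compiled form; this text tells all that it offers.
- The arm moves only by the tool drive_tool, never from a script. Its argument "rows" is a list of rows, each an object of numbers: "tx", "ty", "tz": the shift along the world's x, y, z each as a share of 0.04 m, from -1 to 1; "rx", "ry", "rz": the turn, a rotation vector about the world's x, y, z each as a share of 0.12 rad, from -1 to 1. A call has 1 to 5 rows; each row shifts and turns the commanded pose from where the row before left it; what a row does not reach is not made up. A row lasts 1/12 s, in which the tool goes at most 41.7 mm and 7.16 degrees, less where a joint would pass 70% of its speed; a pose out of reach is approached as far as the arm can. A call with a number of a shift or a turn outside -1 to 1 is refused whole. A call with a gripper value outside its range is refused whole. "jaw" is the opening, from -1 (shut) to 1 (fully open), set as the call begins (left out, the last holds). The fingers move at their own pace and stop on an object; the grip force is fixed at half the most. Time passes only in rows, so rows that do not move let the fingers close. It gives the time, the measured TCP pose, the force, the opening and the grip force at its end, in the units of the state.
- telemetry.get_obs(): the state, without advancing time (a new reading comes with each control period).
- capture(name): name is "side" or "top" or "wrist"; returns the picture (480x640x3 uint8, red, green, blue); there is no depth.
- calibration(name): a dict with "mtx" (3x3 intrinsics, pixels), "rvec" (rotation vector, rad) and "tvec" (3), from world to camera coordinates, as OpenCV has them. Camera axes: x right, y down, z forward; pixel columns grow to the right and rows downward; lengths in mm; the calibration is good to about 2 mm. A picture is of the moment at which its call begins: read the wrist's pose just before it. calibration takes no time and is no camera call; for the wrist camera it gives the pose at the moment of the call.
- manip.job_done(): hands the job in; it is judged then, once.
Trained networks look in the newest picture that a camera, given by its name, has taken for a name from the list of things; names that differ only in an ending like _2 or _b are one class to them, and where a whole thing is asked for, a point or a joint stands for the part that bears it (a point fixed in the world has none). Each returns a list of dicts, best first, with "confidence" (0 to 1); they miss things now and then, are a little off and sometimes report something else, mostly with a low value. They report only what shows in the picture. A call takes as long as a camera call. They do not tell look-alikes from the thing itself.
- nets.masks_of(label, camera): "pixels" (480x640 bool, what is visible of it) and "bbox" ([left, top, right, bottom] in pixels, round what is visible of it).
The state is a dict: "time_s": time; "joints": joint angles; "joint_vel": joint speeds; "joint_torque": joint torques, N m; "tcp_pos": TCP position; "orientation": TCP orientation; "force": force on the tool from outside, world axes, zero at the start; "moment": the same for the moment, N m; "finger_gap": finger opening in mm; "finger_force": force on a finger pad.
Only numpy, scipy, OpenCV 4.12 (cv2) and the standard library are available. Lean on these libraries where they do the work, as an engineer would, in place of code of your own. Each camera call takes 0.05 s, during which the arm holds its last target. There are 200 camera calls.

## Working session

There is one attempt and no reset: what is moved stays moved. The work goes in short steps, Python scripts to look and compute and a tool call to move; the robot and the scene stay as the last step left them, time stands still between calls to the robot, and variables do not carry over. Pictures are saved under pics/ and viewed, at most 10 in all, crops included, and the job is handed in when it is done.

Besides the shell and the picture viewer there is one more tool, called after "Call:" as name([rows], argument=value, ...), one row to a line, values as JSON. drive_tool: Moves the arm, as the interface text tells. Shift numbers are shares of 0.04 m and turn numbers shares of 0.12 rad, none past 1 either way. Its arguments: {"type":"object","properties":{"rows":{"type":"array","items":{"type":"object","properties":{"tx":{"type":"number","minimum":-1,"maximum":1},"ty":{"type":"number","minimum":-1,"maximum":1},"tz":{"type":"number","minimum":-1,"maximum":1},"rx":{"type":"number","minimum":-1,"maximum":1},"ry":{"type":"number","minimum":-1,"maximum":1},"rz":{"type":"number","minimum":-1,"maximum":1}}}},"jaw":{"type":"number"}},"required":["rows"]}

```bash
mkdir -p pics; cat > h.py <<'E'
import numpy as np, cv2
from workcell import telemetry, capture, calibration, manip, nets
def ray(cam,uv,z):
    c=calibration(cam); K=np.array(c['mtx'],float); R=cv2.Rodrigues(np.array(c['rvec'],float))[0]; t=np.array(c['tvec'],float).ravel()
    uv=np.atleast_2d(np.array(uv,float)); d=np.c_[uv,np.ones(len(uv))]@np.linalg.inv(K).T@R; o=-R.T@t
    return o+d*((z-o[2])/d[:,2])[:,None]
def proj(cam,P):
    c=calibration(cam); return cv2.projectPoints(np.array(P,float).reshape(-1,1,3),np.array(c['rvec'],float),np.array(c['tvec'],float),np.array(c['mtx'],float),None)[0][:,0]
def save(cam,name):
    im=capture(cam); cv2.imwrite('pics/'+name,im[:,:,::-1]); return im
E
python3 - <<'E'
from h import *
for c in ('top','side'):
    save(c,c+'0.png')
    k=calibration(c);R=cv2.Rodrigues(np.array(k['rvec']))[0];print(c,-R.T@np.array(k['tvec']).ravel())
    for l in ['gauge','handle','pointer','marker','flag','rack','mat','amber_bottle','tip_box','pipette','beaker','spatula']:
        for m in nets.masks_of(l,c)[:4]:
            v,u=np.nonzero(m['pixels']); print(l,round(m['confidence'],2),m['bbox'],len(u),(u.mean().round(1),v.mean().round(1)))
E
```

```text
top [ 253.35548536   22.27026558 1346.43761393]
gauge 0.68 [367.1, 139.3, 394.6, 172.4] 674 (np.float64(380.2), np.float64(154.3))
gauge 0.59 [264.0, 114.3, 345.3, 235.5] 9235 (np.float64(301.7), np.float64(177.2))
handle 0.95 [266.5, 172.4, 327.9, 220.2] 629 (np.float64(299.2), np.float64(191.0))
marker 0.63 [268.5, 211.3, 283.1, 221.4] 138 (np.float64(274.7), np.float64(215.4))
flag 0.5 [328.4, 205.3, 341.0, 216.7] 80 (np.float64(336.9), np.float64(209.3))
rack 0.79 [273.8, 244.2, 315.5, 268.8] 856 (np.float64(293.4), np.float64(255.2))
rack 0.77 [331.5, 256.7, 379.3, 284.1] 914 (np.float64(356.0), np.float64(268.7))
rack 0.27 [268.8, 167.1, 325.0, 222.2] 748 (np.float64(298.2), np.float64(190.8))
mat 0.75 [414.6, 309.1, 489.9, 357.6] 2729 (np.float64(452.7), np.float64(334.8))
mat 0.58 [402.9, 218.4, 476.2, 274.2] 2769 (np.float64(437.8), np.float64(244.9))
mat 0.45 [267.9, 213.3, 285.3, 223.6] 173 (np.float64(275.1), np.float64(215.7))
amber_bottle 0.82 [173.6, 180.9, 206.1, 214.4] 740 (np.float64(188.8), np.float64(197.0))
amber_bottle 0.57 [267.1, 213.8, 283.8, 221.0] 159 (np.f
[... 1501 characters left out ...]
t64(219.2))
mat 0.61 [371.7, 164.1, 428.2, 211.9] 1839 (np.float64(398.3), np.float64(187.3))
amber_bottle 0.84 [143.9, 268.2, 181.0, 335.7] 1818 (np.float64(161.4), np.float64(303.7))
amber_bottle 0.16 [218.6, 211.6, 297.9, 250.1] 1075 (np.float64(258.7), np.float64(228.4))
tip_box 0.83 [160.0, 336.8, 238.3, 413.4] 3753 (np.float64(200.0), np.float64(375.9))
pipette 0.68 [204.8, 316.4, 279.3, 361.6] 820 (np.float64(236.2), np.float64(335.7))
pipette 0.62 [303.7, 159.9, 360.1, 190.7] 551 (np.float64(325.2), np.float64(173.7))
beaker 0.98 [277.6, 146.0, 304.4, 187.2] 928 (np.float64(290.0), np.float64(165.7))
spatula 0.87 [204.8, 313.6, 277.3, 360.7] 828 (np.float64(236.8), np.float64(335.9))
```

View pics/top0.png

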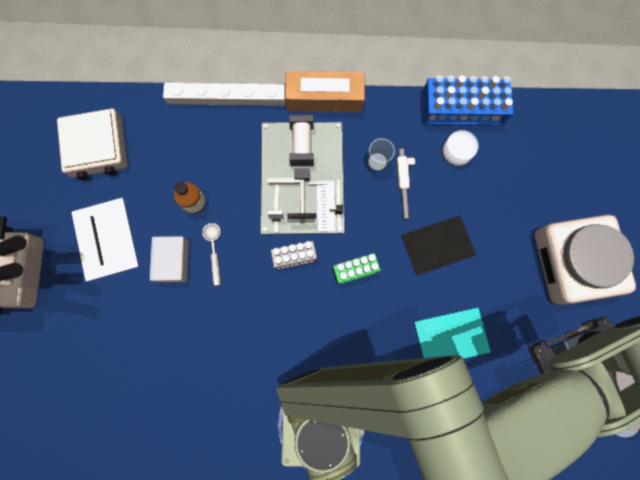

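View pics/side0.png

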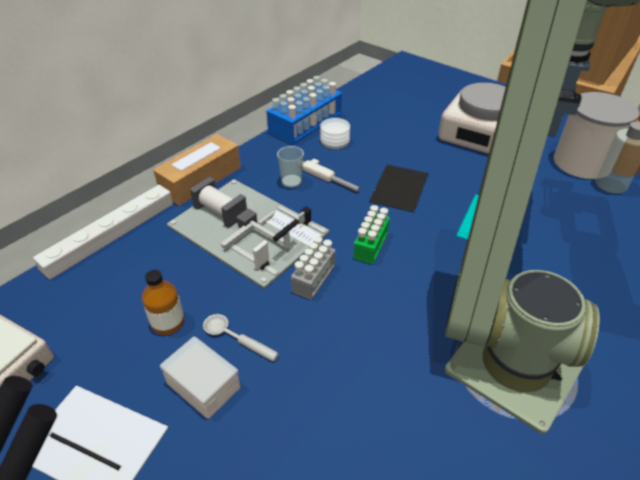

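Top view: gauge at (303,178), handle bar (302,216), marker (276,213), flag (338,209), grey rack (293,255), black mat (438,245). The teal mat and green rack are decoys. Image up is +x, left is +y.

```bash
python3 - <<'E'
from h import *
im=save('top','t1.png')
cv2.imwrite('pics/crop.png',cv2.resize(im[105:280,250:390,::-1],None,fx=3.4,fy=3.4,interpolation=cv2.INTER_CUBIC))
o=telemetry.get_obs();print(o['tcp_pos'],o['orientation'],o['finger_gap'],o['time_s'])
def rect(l,near,z):
    for m in nets.masks_of(l,'top'):
        v,u=np.nonzero(m['pixels'])
        if np.hypot(u.mean()-near[0],v.mean()-near[1])<12:
            hull=cv2.convexHull(np.c_[u,v].astype(np.float32))[:,0]
            P=ray('top',hull,z)[:,:2].astype(np.float32)
            r=cv2.minAreaRect(P); b=cv2.boxPoints(r)
            print(l,z,np.round(r[0],1),np.round(r[1],1),round(r[2],2),np.round(b).tolist()); return
rect('mat',(438,245),3); rect('gauge',(303,177),12); rect('rack',(293,255),55);rect('handle',(299,191),50)
# colour segmentation: mat dark, base plate grey
def seg(mask,z,name):
    n,lab,st,ce=cv2.connectedComponentsWithStats(mask.astype(np.uint8)); 
    i=1+np.argmax(st[1:,4]); v,u=np.nonzero(lab==i)
    P=ray('top',np.c_[u,v],z)[:,:2].astype(np.float32); r=cv2.minAreaRect(P); print(name,np.round(r[0],1),np.round(r[1],1),round(r[2],2),P.mean(0))
I=im.astype(int); s=np.zeros(im.shape[:2],bool); s[205:285,390:490]=1
seg(s&(I[...,2]<50)&(I.max(2)<60),3,'matc')
s[:]=0; s[110:240,250:352]=1
seg(s&(I[...,0]>90),12,'gauge')
s[:]=0; s[238:274,266:320]=1
seg(s&(I[...,0]>70),55,'rack55')
E
```

```text
[ 218.50955841 -531.89214154  213.98469902] [3.08201764e+00 6.08351588e-01 3.75205510e-05] 90.91363383017735 1.35
gauge 12 [701.2  60.8] [363.2 242.7] 0.84 [[518.0, 180.0], [521.0, -63.0], [885.0, -58.0], [881.0, 185.0]]
rack 55 [450.   81.3] [ 59.6 122. ] 12.12 [[408.0, 135.0], [434.0, 15.0], [492.0, 28.0], [466.0, 147.0]]
handle 50 [628.6  59.7] [166.5 142.3] 30.29 [[521.0, 79.0], [593.0, -44.0], [736.0, 40.0], [665.0, 163.0]]
matc [ 491.8 -333.6] [118.3 178.6] 19.27 [ 491.5699  -333.33017]
gauge [699.2  62.4] [361.3 243.1] 1.33 [690.08826   62.823772]
rack55 [451.  80.] [ 63. 124.] 12.7 [450.8528   80.04166]
```

View pics/crop.png

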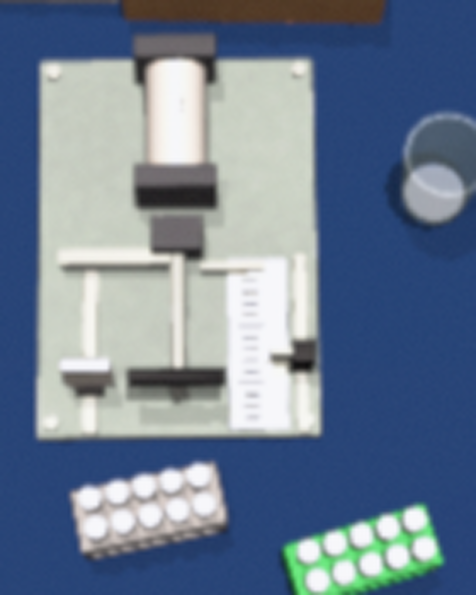

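```bash
python3 - <<'E'
from h import *
def c(p,z): return ray('top',[[p[0]/3.4+250-.35,p[1]/3.4+105-.35]],z)[0].round(1)
for n,p,z in [('TL',(39,60),12),('TR',(313,60),12),('BL',(37,437),12),('BR',(320,437),12),('flagtip',(272,357),24),('ptr',(260,266),24),('bar',(177,375),86),('barL',(128,375),86),('barR',(225,375),86),('mkTopRear',(85,360),77),('mkTopFront',(85,373),77),('armfront',(85,268),37),
 ('rackTL',(71,492),55),('rackTR',(214,462),55),('rackBR',(227,526),55),('rackBL',(83,552),55),('capTL',(87,495),84),('capTR',(200,474),84),('capBL',(96,527),84),('capBR',(208,502),84)]: print(n,c(p,z))
E
```

```text
TL [857.5 187.4  12. ]
TR [860.9 -54.9  12. ]
BL [517.7 177.7  12. ]
BR [520.8 -61.4  12. ]
flagtip [586.8 -20.   24. ]
ptr [666.8  -9.2  24. ]
bar [555.3  58.3  86. ]
barL [554.8  97.7  86. ]
barR [555.8  19.7  86. ]
mkTopRear [569.  133.4  77. ]
mkTopFront [558.2 133.1  77. ]
armfront [659.  139.1  37. ]
rackTL [464.  143.6  55. ]
rackTR [490.3  27.7  55. ]
rackBR [437.7  16.5  55. ]
rackBL [415.1 132.4  55. ]
capTL [457.  128.1  84. ]
capTR [475.1  38.6  84. ]
capBL [431.5 120.2  84. ]
capBR [452.6  32.   84. ]
```

Call:
drive_tool([
  {"tx": 0.365, "ty": 0.95, "rz": 0.72},
  {"tx": 0.365, "ty": 0.95, "rz": 0.72},
  {"tx": 0.365, "ty": 0.95, "rz": 0.72},
  {"tx": 0.365, "ty": 0.95, "rz": 0.72},
  {"tx": 0.365, "ty": 0.95, "rz": 0.72},
], jaw=1)

```text
$.rows[0]: bad value
```

Call:
drive_tool([
  {"tx": 0.365, "ty": 0.95, "rz": 0.72},
  {"tx": 0.365, "ty": 0.95, "rz": 0.72},
  {"tx": 0.365, "ty": 0.95, "rz": 0.72},
  {"tx": 0.365, "ty": 0.95, "rz": 0.72},
  {"tx": 0.365, "ty": 0.95, "rz": 0.72},
])

```text
$.rows[0]: bad value
```

Call:
drive_tool([
  {"tx": 0.365, "ty": 0.95, "rz": 0.72},
  {"tx": 0.365, "ty": 0.95, "rz": 0.72},
  {"tx": 0.365, "ty": 0.95, "rz": 0.72},
  {"tx": 0.365, "ty": 0.95, "rz": 0.72},
  {"tx": 0.365, "ty": 0.95, "rz": 0.72},
])

```text
$.rows[0]: bad value
```

Call:
drive_tool([
  {"tx": 0.36, "ty": 0.95, "tz": 0, "rx": 0, "ry": 0, "rz": 0.72},
], jaw=1)

```text
time_s: 1.63
tcp_pos: [232.0, -498.8, 213.4]
orientation: [3.049, 0.736, -0.002]
force: [1.5, -1.4, 0.1]
finger_gap: 91.5
finger_force: 0.0
```

Call:
drive_tool([
  {"tx": 0.36, "ty": 0.95, "tz": 0, "rx": 0, "ry": 0, "rz": 0.72},
  {"tx": 0.36, "ty": 0.95, "tz": 0, "rx": 0, "ry": 0, "rz": 0.72},
  {"tx": 0.36, "ty": 0.95, "tz": 0, "rx": 0, "ry": 0, "rz": 0.72},
  {"tx": 0.36, "ty": 0.95, "tz": 0, "rx": 0, "ry": 0, "rz": 0.72},
  {"tx": 0.36, "ty": 0.95, "tz": 0, "rx": 0, "ry": 0, "rz": 0.72},
])

```text
time_s: 2.05
tcp_pos: [305.1, -302.1, 214.1]
orientation: [2.82, 1.383, 0.001]
force: [0.9, 0.1, 0.4]
finger_gap: 90.9
finger_force: 0.0
```

Call:
drive_tool([
  {"tx": 0.36, "ty": 0.95, "tz": 0, "rx": 0, "ry": 0, "rz": 0.72},
  {"tx": 0.36, "ty": 0.95, "tz": 0, "rx": 0, "ry": 0, "rz": 0.72},
  {"tx": 0.36, "ty": 0.95, "tz": 0, "rx": 0, "ry": 0, "rz": 0.72},
  {"tx": 0.36, "ty": 0.95, "tz": 0, "rx": 0, "ry": 0, "rz": 0.72},
  {"tx": 0.36, "ty": 0.95, "tz": 0, "rx": 0, "ry": 0, "rz": 0.72},
])

```text
time_s: 2.47
tcp_pos: [377.2, -112.0, 214.3]
orientation: [2.458, 1.955, 0.001]
force: [0.1, -0.3, -0.6]
finger_gap: 91.4
finger_force: 0.0
```

Call:
drive_tool([
  {"tx": 0.36, "ty": 0.95, "tz": 0, "rx": 0, "ry": 0, "rz": 0.72},
  {"tx": 0.36, "ty": 0.95, "tz": 0, "rx": 0, "ry": 0, "rz": 0.72},
  {"tx": 0.36, "ty": 0.95, "tz": 0, "rx": 0, "ry": 0, "rz": 0.72},
  {"tx": 0.36, "ty": 0.95, "tz": 0, "rx": 0, "ry": 0, "rz": 0.72},
  {"tx": 0, "ty": 0, "tz": 0, "rx": 0, "ry": 0, "rz": 0},
])

```text
time_s: 2.88
tcp_pos: [436.8, 44.0, 214.2]
orientation: [-2.079, -2.355, -0.007]
force: [0.0, 0.4, 0.3]
finger_gap: 91.4
finger_force: 0.0
```

```bash
python3 - <<'E'
from h import *
from scipy.spatial.transform import Rotation as Ro
im=save('wrist','w1.png')
o=telemetry.get_obs();R=Ro.from_rotvec(o['orientation']).as_matrix();print(o['tcp_pos'],R.round(3),np.arctan2(R[1,1],R[0,1]),o['joints'])
for m in nets.masks_of('rack','wrist')[:3]: print(m['confidence'],m['bbox'])
print(proj('wrist',[[452,80,55],[452,80,84],[452,80,0]]))
E
```

```text
[435.40874206  41.11003837 213.96053722] [[-0.121  0.993  0.001]
 [ 0.993  0.121  0.001]
 [ 0.     0.001 -1.   ]] 0.12119942888833309 [ 6.74844854e-02  1.01103961e-01  1.85334526e+00  4.99466838e-04
  1.18653137e+00 -5.39021774e-02]
0.65 [317.9, 110.6, 381.2, 245.3]
0.61 [258.5, 264.0, 324.6, 380.5]
[[348.59151261 176.13640873]
 [350.71654134 179.67262124]
 [345.42159868 170.86142626]]
```

View pics/w1.png

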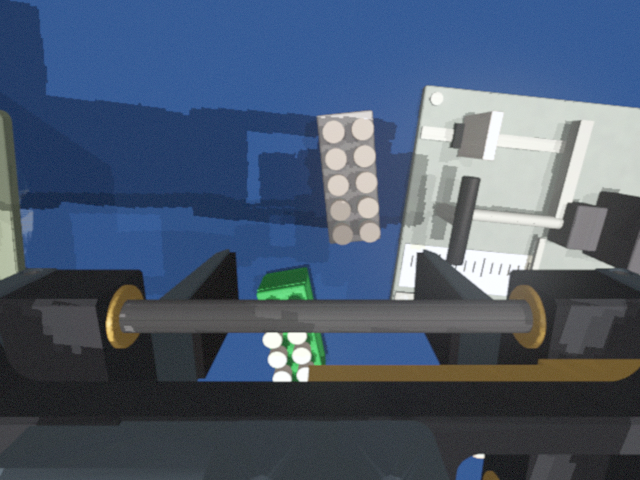

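Caps at (333,131)–(370,231); their mean (352,181) agrees with the predicted rack centre to ~2 px. Align and go down.

Call:
drive_tool([
  {"tx": 0.22, "ty": 0.48, "tz": -0.2, "rx": 0, "ry": 0, "rz": 0.35},
  {"tx": 0.21, "ty": 0.49, "tz": -0.2, "rx": 0, "ry": 0, "rz": 0.35},
  {"tx": 0, "ty": 0, "tz": -0.8, "rx": 0, "ry": 0, "rz": 0},
  {"tx": 0, "ty": 0, "tz": -0.8, "rx": 0, "ry": 0, "rz": 0},
  {"tx": 0, "ty": 0, "tz": 0, "rx": 0, "ry": 0, "rz": 0},
])

```text
time_s: 3.4
tcp_pos: [447.2, 74.9, 129.3]
orientation: [-1.988, -2.423, 0.014]
force: [-1.3, -0.3, -0.7]
finger_gap: 91.1
finger_force: 0.0
```

Call:
drive_tool([
  {"tx": 0, "ty": 0, "tz": 0, "rx": 0, "ry": 0, "rz": 0},
  {"tx": 0, "ty": 0, "tz": 0, "rx": 0, "ry": 0, "rz": 0},
])

```text
time_s: 3.57
tcp_pos: [452.6, 76.0, 135.4]
orientation: [1.991, 2.428, 0.002]
force: [0.8, 0.2, 0.3]
finger_gap: 91.1
finger_force: 0.0
```

Call:
drive_tool([
  {"tx": 0, "ty": 0.09, "tz": -0.7, "rx": 0, "ry": 0, "rz": 0.07},
  {"tx": 0, "ty": 0, "tz": -0.8, "rx": 0, "ry": 0, "rz": 0},
  {"tx": 0, "ty": 0, "tz": -0.8, "rx": 0, "ry": 0, "rz": 0},
  {"tx": 0, "ty": 0, "tz": -0.55, "rx": 0, "ry": 0, "rz": 0},
  {"tx": 0, "ty": 0, "tz": 0, "rx": 0, "ry": 0, "rz": 0},
])

```text
time_s: 3.98
tcp_pos: [450.4, 79.7, 18.4]
orientation: [-1.979, -2.436, 0.005]
force: [-0.6, -0.0, 0.1]
finger_gap: 91.5
finger_force: 0.0
```

Call:
drive_tool([
  {"tx": 0, "ty": 0, "tz": 0, "rx": 0, "ry": 0, "rz": 0},
  {"tx": 0, "ty": 0, "tz": 0, "rx": 0, "ry": 0, "rz": 0},
  {"tx": 0, "ty": 0, "tz": 0, "rx": 0, "ry": 0, "rz": 0},
])

```text
time_s: 4.23
tcp_pos: [453.8, 80.6, 22.2]
orientation: [1.978, 2.436, 0.006]
force: [0.7, -0.3, 0.0]
finger_gap: 91.0
finger_force: 0.0
```

Call:
drive_tool([
  {"tx": 0, "ty": 0, "tz": 0, "rx": 0, "ry": 0, "rz": 0},
  {"tx": 0, "ty": 0, "tz": 0, "rx": 0, "ry": 0, "rz": 0},
  {"tx": 0, "ty": 0, "tz": 0, "rx": 0, "ry": 0, "rz": 0},
  {"tx": 0, "ty": 0, "tz": 0, "rx": 0, "ry": 0, "rz": 0},
  {"tx": 0, "ty": 0, "tz": 0, "rx": 0, "ry": 0, "rz": 0},
], jaw=-1)

```text
time_s: 4.65
tcp_pos: [451.8, 80.6, 20.2]
orientation: [1.979, 2.439, 0.001]
force: [0.2, 0.2, 0.1]
finger_gap: 60.7
finger_force: 0.0
```

Call:
drive_tool([
  {"tx": 0, "ty": 0, "tz": 0, "rx": 0, "ry": 0, "rz": 0},
  {"tx": 0, "ty": 0, "tz": 0, "rx": 0, "ry": 0, "rz": 0},
  {"tx": 0, "ty": 0, "tz": 0, "rx": 0, "ry": 0, "rz": 0},
  {"tx": 0, "ty": 0, "tz": 0, "rx": 0, "ry": 0, "rz": 0},
  {"tx": 0, "ty": 0, "tz": 0, "rx": 0, "ry": 0, "rz": 0},
])

```text
time_s: 5.07
tcp_pos: [452.3, 80.6, 20.1]
orientation: [1.979, 2.439, 0.001]
force: [1.4, -0.9, -0.2]
finger_gap: 50.2
finger_force: 30.0
```

Call:
drive_tool([
  {"tx": 0, "ty": 0, "tz": 0.5, "rx": 0, "ry": 0, "rz": 0},
  {"tx": 0, "ty": 0, "tz": 0.8, "rx": 0, "ry": 0, "rz": 0},
  {"tx": 0, "ty": 0, "tz": 0.8, "rx": 0, "ry": 0, "rz": 0},
  {"tx": 0, "ty": 0, "tz": 0.6, "rx": 0, "ry": 0, "rz": 0},
  {"tx": 0, "ty": -0.3, "tz": 0, "rx": 0, "ry": 0, "rz": 0},
])

```text
time_s: 5.48
tcp_pos: [454.1, 69.9, 132.1]
orientation: [1.975, 2.437, 0.01]
force: [0.7, -0.3, -3.4]
finger_gap: 49.7
finger_force: 30.0
```

Call:
drive_tool([
  {"tx": 0.07, "ty": -0.7, "tz": 0, "rx": 0, "ry": 0, "rz": 0.08},
  {"tx": 0.07, "ty": -0.7, "tz": 0, "rx": 0, "ry": 0, "rz": 0.08},
  {"tx": 0.07, "ty": -0.7, "tz": 0, "rx": 0, "ry": 0, "rz": 0.08},
  {"tx": 0.07, "ty": -0.7, "tz": 0, "rx": 0, "ry": 0, "rz": 0.08},
  {"tx": 0.07, "ty": -0.7, "tz": 0, "rx": 0, "ry": 0, "rz": 0.08},
])

```text
time_s: 5.9
tcp_pos: [464.2, -72.5, 127.1]
orientation: [-1.918, -2.484, 0.002]
force: [0.8, -0.4, -3.1]
finger_gap: 49.6
finger_force: 30.0
```

Call:
drive_tool([
  {"tx": 0.07, "ty": -0.7, "tz": 0, "rx": 0, "ry": 0, "rz": 0.08},
  {"tx": 0.07, "ty": -0.7, "tz": 0, "rx": 0, "ry": 0, "rz": 0.08},
  {"tx": 0.07, "ty": -0.7, "tz": 0, "rx": 0, "ry": 0, "rz": 0.08},
  {"tx": 0.07, "ty": -0.7, "tz": 0, "rx": 0, "ry": 0, "rz": 0.08},
  {"tx": 0.07, "ty": -0.7, "tz": 0, "rx": 0, "ry": 0, "rz": 0.08},
])

```text
time_s: 6.32
tcp_pos: [478.2, -212.2, 126.9]
orientation: [-1.858, -2.529, 0.001]
force: [0.7, 0.1, -2.7]
finger_gap: 50.0
finger_force: 30.0
```

Call:
drive_tool([
  {"tx": 0.07, "ty": -0.7, "tz": 0, "rx": 0, "ry": 0, "rz": 0.08},
  {"tx": 0.07, "ty": -0.7, "tz": 0, "rx": 0, "ry": 0, "rz": 0.08},
  {"tx": 0.07, "ty": -0.7, "tz": 0, "rx": 0, "ry": 0, "rz": 0.08},
  {"tx": 0, "ty": 0, "tz": 0, "rx": 0, "ry": 0, "rz": 0},
  {"tx": 0, "ty": 0, "tz": 0, "rx": 0, "ry": 0, "rz": 0},
])

```text
time_s: 6.73
tcp_pos: [486.9, -296.0, 126.6]
orientation: [-1.825, -2.553, -0.0]
force: [0.2, 0.9, -3.3]
finger_gap: 50.2
finger_force: 30.0
```

Call:
drive_tool([
  {"tx": 0, "ty": 0, "tz": 0, "rx": 0, "ry": 0, "rz": 0},
  {"tx": 0, "ty": 0, "tz": 0, "rx": 0, "ry": 0, "rz": 0},
])

```text
time_s: 6.9
tcp_pos: [487.3, -294.1, 127.4]
orientation: [-1.821, -2.557, -0.0]
force: [-0.4, 1.0, -2.8]
finger_gap: 50.2
finger_force: 30.0
```

Call:
drive_tool([
  {"tx": 0.06, "ty": -0.49, "tz": -0.2, "rx": 0, "ry": 0, "rz": 0},
  {"tx": 0.05, "ty": -0.49, "tz": -0.6, "rx": 0, "ry": 0, "rz": 0},
  {"tx": 0, "ty": 0, "tz": -0.8, "rx": 0, "ry": 0, "rz": 0},
  {"tx": 0, "ty": 0, "tz": -0.6, "rx": 0, "ry": 0, "rz": 0},
  {"tx": 0, "ty": 0, "tz": 0, "rx": 0, "ry": 0, "rz": 0},
])

```text
time_s: 7.32
tcp_pos: [489.0, -331.3, 35.1]
orientation: [-1.816, -2.549, -0.0]
force: [-0.8, 0.7, -2.4]
finger_gap: 49.7
finger_force: 30.0
```

Call:
drive_tool([
  {"tx": 0, "ty": 0, "tz": 0, "rx": 0, "ry": 0, "rz": 0},
  {"tx": 0, "ty": 0, "tz": 0, "rx": 0, "ry": 0, "rz": 0},
])

```text
time_s: 7.48
tcp_pos: [493.6, -334.6, 41.4]
orientation: [1.821, 2.557, 0.0]
force: [-0.0, 0.6, -2.4]
finger_gap: 49.9
finger_force: 30.0
```

Call:
drive_tool([
  {"tx": 0, "ty": 0, "tz": -0.2, "rx": 0, "ry": 0, "rz": 0},
  {"tx": 0, "ty": 0, "tz": -0.17, "rx": 0, "ry": 0, "rz": 0},
  {"tx": 0, "ty": 0, "tz": -0.05, "rx": 0, "ry": 0, "rz": 0},
  {"tx": 0, "ty": 0, "tz": 0, "rx": 0, "ry": 0, "rz": 0},
  {"tx": 0, "ty": 0, "tz": 0, "rx": 0, "ry": 0, "rz": 0},
])

```text
time_s: 7.9
tcp_pos: [492.6, -334.7, 23.3]
orientation: [1.823, 2.558, 0.0]
force: [-0.1, -0.7, -2.8]
finger_gap: 50.1
finger_force: 30.0
```

Call:
drive_tool([
  {"tx": 0, "ty": 0, "tz": -0.03, "rx": 0, "ry": 0, "rz": 0},
  {"tx": 0, "ty": 0, "tz": 0, "rx": 0, "ry": 0, "rz": 0},
])

```text
time_s: 8.07
tcp_pos: [492.7, -334.9, 23.1]
orientation: [1.823, 2.557, 0.0]
force: [-0.1, 0.7, 4.1]
finger_gap: 50.0
finger_force: 30.0
```

Call:
drive_tool([
  {"tx": 0, "ty": 0, "tz": 0, "rx": 0, "ry": 0, "rz": 0},
  {"tx": 0, "ty": 0, "tz": 0, "rx": 0, "ry": 0, "rz": 0},
  {"tx": 0, "ty": 0, "tz": 0, "rx": 0, "ry": 0, "rz": 0},
  {"tx": 0, "ty": 0, "tz": 0, "rx": 0, "ry": 0, "rz": 0},
  {"tx": 0, "ty": 0, "tz": 0, "rx": 0, "ry": 0, "rz": 0},
], jaw=1)

```text
time_s: 8.48
tcp_pos: [492.5, -334.7, 21.9]
orientation: [1.824, 2.558, 0.0]
force: [0.3, 0.1, -0.1]
finger_gap: 80.3
finger_force: 0.0
```

Call:
drive_tool([
  {"tx": 0, "ty": 0, "tz": 0, "rx": 0, "ry": 0, "rz": 0},
  {"tx": 0, "ty": 0, "tz": 0, "rx": 0, "ry": 0, "rz": 0},
  {"tx": 0, "ty": 0, "tz": 0, "rx": 0, "ry": 0, "rz": 0},
  {"tx": 0, "ty": 0, "tz": 0, "rx": 0, "ry": 0, "rz": 0},
  {"tx": 0, "ty": 0, "tz": 0.3, "rx": 0, "ry": 0, "rz": 0},
])

```text
time_s: 8.9
tcp_pos: [491.1, -333.7, 32.1]
orientation: [-1.821, -2.554, -0.0]
force: [-0.1, -0.1, 0.1]
finger_gap: 91.4
finger_force: 0.0
```

Call:
drive_tool([
  {"tx": 0, "ty": 0, "tz": 0.8, "rx": 0, "ry": 0, "rz": 0},
  {"tx": 0, "ty": 0, "tz": 0.9, "rx": 0, "ry": 0, "rz": 0},
  {"tx": 0, "ty": 0, "tz": 0.9, "rx": 0, "ry": 0, "rz": 0},
  {"tx": 0, "ty": 0, "tz": 0.9, "rx": 0, "ry": 0, "rz": 0},
  {"tx": 0, "ty": 0, "tz": 0.6, "rx": 0, "ry": 0, "rz": 0},
])

```text
time_s: 9.32
tcp_pos: [493.4, -335.3, 201.9]
orientation: [1.821, 2.554, 0.0]
force: [0.6, -0.7, -0.8]
finger_gap: 91.5
finger_force: 0.0
```

Call:
drive_tool([
  {"tx": 0.1, "ty": 0.96, "tz": 0.1, "rx": 0, "ry": 0, "rz": -0.26},
  {"tx": 0.1, "ty": 0.96, "tz": 0.1, "rx": 0, "ry": 0, "rz": -0.26},
  {"tx": 0.1, "ty": 0.96, "tz": 0.1, "rx": 0, "ry": 0, "rz": -0.26},
  {"tx": 0.1, "ty": 0.96, "tz": 0.1, "rx": 0, "ry": 0, "rz": -0.26},
  {"tx": 0.1, "ty": 0.96, "tz": 0.1, "rx": 0, "ry": 0, "rz": -0.26},
], jaw=-1)

```text
time_s: 9.73
tcp_pos: [512.2, -141.0, 218.3]
orientation: [2.02, 2.406, 0.0]
force: [0.3, -0.1, -0.1]
finger_gap: 60.7
finger_force: 0.0
```

Call:
drive_tool([
  {"tx": 0.1, "ty": 0.96, "tz": 0.1, "rx": 0, "ry": 0, "rz": -0.26},
  {"tx": 0.1, "ty": 0.96, "tz": 0.1, "rx": 0, "ry": 0, "rz": -0.26},
  {"tx": 0.1, "ty": 0.96, "tz": 0.1, "rx": 0, "ry": 0, "rz": -0.26},
  {"tx": 0.1, "ty": 0.96, "tz": 0.1, "rx": 0, "ry": 0, "rz": -0.26},
  {"tx": 0.1, "ty": 0.96, "tz": 0.1, "rx": 0, "ry": 0, "rz": -0.26},
])

```text
time_s: 10.15
tcp_pos: [532.2, 51.2, 238.3]
orientation: [2.2, 2.242, 0.0]
force: [-0.7, -0.4, 0.1]
finger_gap: 27.3
finger_force: 0.0
```

Call:
drive_tool([
  {"tx": 0, "ty": 0, "tz": 0, "rx": 0, "ry": 0, "rz": 0},
  {"tx": 0, "ty": 0, "tz": 0, "rx": 0, "ry": 0, "rz": 0},
  {"tx": 0, "ty": 0, "tz": 0, "rx": 0, "ry": 0, "rz": 0},
  {"tx": 0, "ty": 0, "tz": 0, "rx": 0, "ry": 0, "rz": 0},
])

```text
time_s: 10.48
tcp_pos: [532.2, 48.2, 237.7]
orientation: [-2.2, -2.243, 0.001]
force: [0.6, 0.3, 0.2]
finger_gap: 1.4
finger_force: 0.0
```

```bash
python3 - <<'E'
from h import *
from scipy.spatial.transform import Rotation as Ro
c=calibration('wrist'); np.savez('w2.npz',**{k:np.array(v,float) for k,v in c.items()})
im=save('wrist','w2.png'); save('top','t2.png')
o=telemetry.get_obs();R=Ro.from_rotvec(o['orientation']).as_matrix();print(o['tcp_pos'],np.arctan2(R[1,1],R[0,1]))
for l in ['rack','mat']:
  for m in nets.masks_of(l,'top')[:3]: 
    v,u=np.nonzero(m['pixels']);print(l,m['confidence'],m['bbox'],ray('top',[[u.mean(),v.mean()]],60 if l=='rack' else 3))
E
```

```text
[532.33356961  47.96012005 237.78953766] 0.01822762073634867
rack 0.86 [416.6, 229.3, 467.6, 263.4] [[ 485.36357958 -329.14608755   60.        ]]
rack 0.78 [338.7, 256.9, 380.9, 280.8] [[415.83242763 -98.69748385  60.        ]]
rack 0.4 [402.6, 215.5, 476.7, 276.1] [[ 479.56189085 -314.94649901   60.        ]]
mat 0.93 [402.4, 215.5, 476.5, 275.0] [[ 489.18102952 -328.05512282    3.        ]]
mat 0.83 [415.7, 307.7, 491.3, 367.5] [[ 232.38520507 -363.40844366    3.        ]]
```

View pics/w2.png

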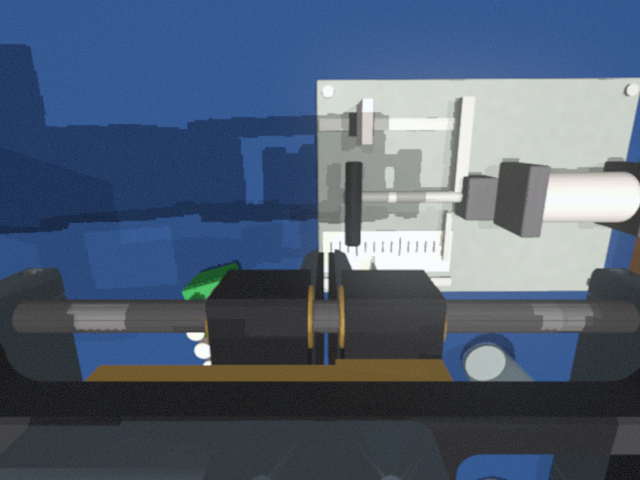

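View pics/t2.png

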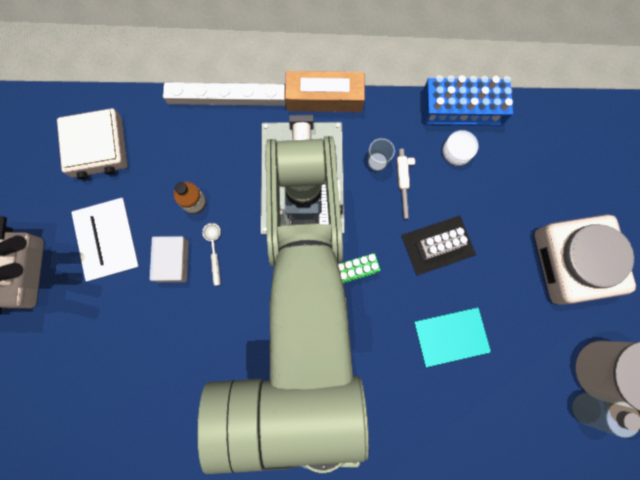

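Rack sits squarely on the black mat at (444,243). The wrist view shows the paddle top at (368,121), bar at (354,203), pusher arm at (465,150).

```bash
python3 - <<'E'
import numpy as np, h
c=np.load('w2.npz'); h.calibration=lambda n:c
for n,p,z in [('base FL',(318,80),12),('base BL',(632,80),12),('base edge',(318,230),12),('mk rear top',(373,100),77),('mk front top',(364,100),77),('mk low',(358,143),20),('mkbot end',(373,143),77),('arm front',(456,150),37),('arm rear',(466,150),37),('bar',(354,162),86),('bar',(354,203),86),('bar',(353,244),86),('ptr',(445,256),24),('flag',(373,258),24)]: print(n,h.ray('wrist',[p],z)[0].round(1))
E
```

```text
base FL [522.5 179.   12. ]
base BL [849.3 185.1  12. ]
base edge [524.7  17.7  12. ]
mk rear top [572.8 153.9  77. ]
mk front top [564.9 153.8  77. ]
mk low [566.1 116.3  20. ]
mkbot end [574.8 117.2  77. ]
arm front [665.2 111.4  37. ]
arm rear [675.4 111.6  37. ]
bar [557.4 100.4  86. ]
bar [558.9  63.2  86. ]
bar [559.5  23.8  86. ]
ptr [670.6  -7.1  24. ]
flag [588.4 -11.1  24. ]
```

Call:
drive_tool([
  {"tx": -0.09, "ty": 0.72, "tz": 0, "rx": 0, "ry": 0, "rz": 0},
  {"tx": -0.09, "ty": 0.72, "tz": -0.4, "rx": 0, "ry": 0, "rz": 0},
  {"tx": 0, "ty": 0.71, "tz": -0.8, "rx": 0, "ry": 0, "rz": 0},
  {"tx": 0, "ty": 0, "tz": -0.9, "rx": 0, "ry": 0, "rz": 0},
  {"tx": 0, "ty": 0, "tz": -0.9, "rx": 0, "ry": 0, "rz": 0},
])

```text
time_s: 11.1
tcp_pos: [525.8, 135.4, 118.2]
orientation: [2.196, 2.244, 0.004]
force: [0.2, 0.1, -0.4]
finger_gap: 0.5
finger_force: 0.0
```

Call:
drive_tool([
  {"tx": 0, "ty": 0, "tz": -0.9, "rx": 0, "ry": 0, "rz": 0},
  {"tx": 0, "ty": 0, "tz": -0.9, "rx": 0, "ry": 0, "rz": 0},
  {"tx": 0, "ty": 0, "tz": 0, "rx": 0, "ry": 0, "rz": 0},
  {"tx": 0, "ty": 0, "tz": 0, "rx": 0, "ry": 0, "rz": 0},
  {"tx": 0, "ty": 0, "tz": 0, "rx": 0, "ry": 0, "rz": 0},
])

```text
time_s: 11.52
tcp_pos: [526.9, 134.5, 48.5]
orientation: [2.199, 2.242, 0.004]
force: [-0.3, -1.0, 0.6]
finger_gap: 0.2
finger_force: 0.0
```

Call:
drive_tool([
  {"tx": 0.4, "ty": 0.01, "tz": 0, "rx": 0, "ry": 0, "rz": 0},
  {"tx": 0.4, "ty": 0.01, "tz": 0, "rx": 0, "ry": 0, "rz": 0},
  {"tx": 0.5, "ty": 0.01, "tz": 0, "rx": 0, "ry": 0, "rz": 0},
  {"tx": 0.5, "ty": 0.01, "tz": 0, "rx": 0, "ry": 0, "rz": 0},
  {"tx": 0.3, "ty": 0.01, "tz": 0, "rx": 0, "ry": 0, "rz": 0},
])

```text
time_s: 11.93
tcp_pos: [612.5, 136.8, 50.2]
orientation: [2.197, 2.241, 0.008]
force: [-1.4, 0.9, 0.0]
finger_gap: 0.3
finger_force: 0.8
```

Call:
drive_tool([
  {"tx": 0.15, "ty": 0, "tz": 0, "rx": 0, "ry": 0, "rz": 0},
  {"tx": 0.1, "ty": 0, "tz": 0, "rx": 0, "ry": 0, "rz": 0},
  {"tx": 0.05, "ty": 0, "tz": 0, "rx": 0, "ry": 0, "rz": 0},
  {"tx": 0, "ty": 0, "tz": 0, "rx": 0, "ry": 0, "rz": 0},
])

```text
time_s: 12.27
tcp_pos: [621.8, 136.6, 47.9]
orientation: [2.198, 2.243, 0.003]
force: [-0.1, 0.1, -0.7]
finger_gap: 0.4
finger_force: 0.0
```

Call:
drive_tool([
  {"tx": 0.1, "ty": 0, "tz": 0, "rx": 0, "ry": 0, "rz": 0},
  {"tx": 0.1, "ty": 0, "tz": 0, "rx": 0, "ry": 0, "rz": 0},
  {"tx": 0.05, "ty": 0, "tz": 0, "rx": 0, "ry": 0, "rz": 0},
  {"tx": 0, "ty": 0, "tz": 0, "rx": 0, "ry": 0, "rz": 0},
])

```text
time_s: 12.6
tcp_pos: [631.8, 136.6, 46.8]
orientation: [2.199, 2.243, 0.001]
force: [0.3, -0.8, 0.3]
finger_gap: 0.3
finger_force: 0.1
```

Call:
drive_tool([
  {"tx": 0.05, "ty": 0, "tz": 0, "rx": 0, "ry": 0, "rz": 0},
  {"tx": 0.05, "ty": 0, "tz": 0, "rx": 0, "ry": 0, "rz": 0},
])

```text
time_s: 12.77
tcp_pos: [635.1, 136.6, 46.7]
orientation: [-2.199, -2.244, 0.001]
force: [-1.6, 0.2, 1.3]
finger_gap: -0.0
finger_force: 0.8
```

Call:
drive_tool([
  {"tx": 0.05, "ty": 0, "tz": 0, "rx": 0, "ry": 0, "rz": 0},
  {"tx": 0.05, "ty": 0, "tz": 0, "rx": 0, "ry": 0, "rz": 0},
])

```text
time_s: 12.93
tcp_pos: [639.4, 136.7, 46.7]
orientation: [-2.199, -2.243, 0.0]
force: [-1.3, 0.5, 0.0]
finger_gap: 0.4
finger_force: 0.8
```

Call:
drive_tool([
  {"tx": 0.05, "ty": 0, "tz": 0, "rx": 0, "ry": 0, "rz": 0},
  {"tx": 0.03, "ty": 0, "tz": 0, "rx": 0, "ry": 0, "rz": 0},
])

```text
time_s: 13.1
tcp_pos: [642.7, 136.7, 46.7]
orientation: [-2.199, -2.244, -0.0]
force: [-1.1, 0.9, 1.1]
finger_gap: 0.4
finger_force: 0.8
```

Call:
drive_tool([
  {"tx": 0.05, "ty": 0, "tz": 0, "rx": 0, "ry": 0, "rz": 0},
  {"tx": 0.03, "ty": 0, "tz": 0, "rx": 0, "ry": 0, "rz": 0},
])

```text
time_s: 13.27
tcp_pos: [644.4, 136.7, 46.7]
orientation: [-2.197, -2.242, 0.004]
force: [-6.9, 1.6, 4.0]
finger_gap: 0.6
finger_force: 3.7
```

Call:
drive_tool([
  {"tx": 0.05, "ty": 0, "tz": 0, "rx": 0, "ry": 0, "rz": 0},
  {"tx": 0.03, "ty": 0, "tz": 0, "rx": 0, "ry": 0, "rz": 0},
])

```text
time_s: 13.43
tcp_pos: [644.4, 136.7, 46.7]
orientation: [-2.194, -2.238, 0.012]
force: [-15.1, 2.1, 9.9]
finger_gap: 0.7
finger_force: 7.6
```

Call:
drive_tool([
  {"tx": -0.1, "ty": 0, "tz": 0, "rx": 0, "ry": 0, "rz": 0},
  {"tx": -0.15, "ty": 0, "tz": 0, "rx": 0, "ry": 0, "rz": 0},
  {"tx": -0.4, "ty": 0, "tz": 0, "rx": 0, "ry": 0, "rz": 0},
  {"tx": -0.3, "ty": 0, "tz": 0.4, "rx": 0, "ry": 0, "rz": 0},
  {"tx": 0, "ty": 0, "tz": 0.9, "rx": 0, "ry": 0, "rz": 0},
])

```text
time_s: 13.85
tcp_pos: [605.4, 135.5, 94.4]
orientation: [-2.194, -2.239, 0.017]
force: [-0.6, -0.1, -0.6]
finger_gap: 0.3
finger_force: 0.0
```

Call:
drive_tool([
  {"tx": -0.3, "ty": 0, "tz": 0.9, "rx": 0, "ry": 0, "rz": 0},
  {"tx": -0.3, "ty": -0.5, "tz": 0.9, "rx": 0, "ry": 0, "rz": 0},
  {"tx": -0.4, "ty": -0.8, "tz": 0.5, "rx": 0, "ry": 0, "rz": 0},
  {"tx": 0, "ty": -0.6, "tz": 0, "rx": 0, "ry": 0, "rz": 0},
  {"tx": 0, "ty": 0, "tz": 0, "rx": 0, "ry": 0, "rz": 0},
], jaw=1)

```text
time_s: 14.27
tcp_pos: [571.9, 57.4, 192.2]
orientation: [2.198, 2.236, 0.004]
force: [0.1, 0.5, -0.3]
finger_gap: 31.0
finger_force: 0.0
```

Call:
drive_tool([
  {"tx": 0, "ty": 0, "tz": 0, "rx": 0, "ry": 0, "rz": 0},
  {"tx": 0, "ty": 0, "tz": 0, "rx": 0, "ry": 0, "rz": 0},
])

```text
time_s: 14.43
tcp_pos: [571.4, 61.3, 189.4]
orientation: [-2.2, -2.243, -0.001]
force: [-0.4, -0.2, 0.8]
finger_gap: 44.2
finger_force: 0.0
```

```bash
python3 - <<'E'
from h import *
c=calibration('wrist'); np.savez('w3.npz',**{k:np.array(v,float) for k,v in c.items()})
im=save('wrist','w3.png')
cv2.imwrite('pics/w3c.png',cv2.resize(im[60:300,260:560,::-1],None,fx=2.5,fy=2.5,interpolation=cv2.INTER_CUBIC))
o=telemetry.get_obs();print(o['tcp_pos'],o['finger_gap'])
E
```

```text
[571.34005257  61.64739169 189.12699951] 48.12174483763511
```

View pics/w3c.png

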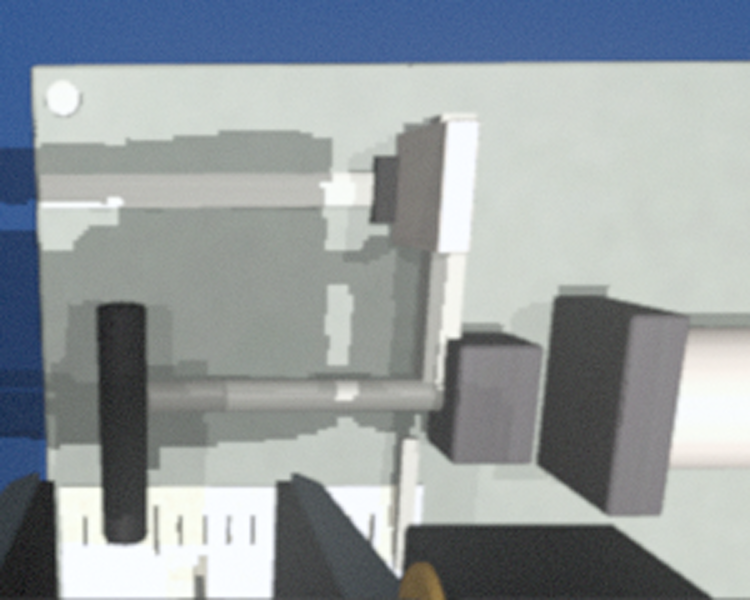

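The marker now sits against the pusher arm (crop 440,185); bar at crop (123,420), pointer arm (408,520), fin near (187,575).

```bash
python3 - <<'E'
import numpy as np, h
c=np.load('w3.npz'); h.calibration=lambda n:c
for n,p,z in [('bar',(122,305),86),('bar',(123,423),86),('bar',(125,540),86),('ptr',(408,540),27),('ptr',(401,575),24),('finL',(166,575),24),('finR',(207,575),24),('flag',(187,560),24),('base',(40,250),12)]: print(n,h.ray('wrist',[(p[0]/2.5+260,p[1]/2.5+60)],z)[0].round(1))
E
```

```text
bar [558.5 100.7  86. ]
bar [559.1  63.1  86. ]
bar [560.1  23.1  86. ]
ptr [671.7   1.6  27. ]
ptr [671.1 -15.   24. ]
finL [574.6 -16.9  24. ]
finR [591.4 -16.6  24. ]
flag [583.  -10.1  24. ]
base [523.3 112.5  12. ]
```

Call:
drive_tool([
  {"tx": -0.31, "ty": 0.02, "tz": 0, "rx": 0, "ry": 0, "rz": 0},
  {"tx": 0, "ty": 0, "tz": -0.6, "rx": 0, "ry": 0, "rz": 0},
  {"tx": 0, "ty": 0, "tz": -0.9, "rx": 0, "ry": 0, "rz": 0},
  {"tx": 0, "ty": 0, "tz": -0.9, "rx": 0, "ry": 0, "rz": 0},
  {"tx": 0, "ty": 0, "tz": -0.7, "rx": 0, "ry": 0, "rz": 0},
])

```text
time_s: 14.9
tcp_pos: [557.7, 62.9, 62.8]
orientation: [-2.196, -2.244, 0.003]
force: [0.2, -1.0, 0.1]
finger_gap: 81.6
finger_force: 0.0
```

Call:
drive_tool([
  {"tx": 0, "ty": 0, "tz": 0, "rx": 0, "ry": 0, "rz": 0},
  {"tx": 0, "ty": 0, "tz": 0, "rx": 0, "ry": 0, "rz": 0},
  {"tx": 0, "ty": 0, "tz": 0, "rx": 0, "ry": 0, "rz": 0},
  {"tx": 0, "ty": 0, "tz": 0, "rx": 0, "ry": 0, "rz": 0},
])

```text
time_s: 15.23
tcp_pos: [560.7, 62.4, 67.8]
orientation: [2.196, 2.242, 0.005]
force: [0.4, 0.4, -0.4]
finger_gap: 91.3
finger_force: 0.0
```

Call:
drive_tool([
  {"tx": -0.03, "ty": 0, "tz": -0.2, "rx": 0, "ry": 0, "rz": 0},
  {"tx": 0, "ty": 0, "tz": 0, "rx": 0, "ry": 0, "rz": 0},
  {"tx": 0, "ty": 0, "tz": 0, "rx": 0, "ry": 0, "rz": 0},
])

```text
time_s: 15.48
tcp_pos: [557.6, 62.0, 58.1]
orientation: [2.199, 2.244, 0.0]
force: [-0.4, -1.0, -0.2]
finger_gap: 91.0
finger_force: 0.0
```

Call:
drive_tool([
  {"tx": 0, "ty": 0, "tz": 0, "rx": 0, "ry": 0, "rz": 0},
  {"tx": 0, "ty": 0, "tz": 0, "rx": 0, "ry": 0, "rz": 0},
  {"tx": 0, "ty": 0, "tz": 0, "rx": 0, "ry": 0, "rz": 0},
  {"tx": 0, "ty": 0, "tz": 0, "rx": 0, "ry": 0, "rz": 0},
  {"tx": 0, "ty": 0, "tz": 0, "rx": 0, "ry": 0, "rz": 0},
], jaw=-1)

```text
time_s: 15.9
tcp_pos: [557.7, 61.9, 57.8]
orientation: [2.199, 2.244, 0.0]
force: [-0.6, 0.1, 0.1]
finger_gap: 61.2
finger_force: 0.0
```

Call:
drive_tool([
  {"tx": 0, "ty": 0, "tz": 0, "rx": 0, "ry": 0, "rz": 0},
  {"tx": 0, "ty": 0, "tz": 0, "rx": 0, "ry": 0, "rz": 0},
  {"tx": 0, "ty": 0, "tz": 0, "rx": 0, "ry": 0, "rz": 0},
  {"tx": 0, "ty": 0, "tz": 0, "rx": 0, "ry": 0, "rz": 0},
  {"tx": 0, "ty": 0, "tz": 0, "rx": 0, "ry": 0, "rz": 0},
])

```text
time_s: 16.32
tcp_pos: [557.6, 61.9, 57.8]
orientation: [2.199, 2.244, 0.0]
force: [0.4, -0.3, -0.4]
finger_gap: 27.4
finger_force: 0.0
```

Call:
drive_tool([
  {"tx": 0, "ty": 0, "tz": 0, "rx": 0, "ry": 0, "rz": 0},
  {"tx": 0, "ty": 0, "tz": 0, "rx": 0, "ry": 0, "rz": 0},
  {"tx": 0, "ty": 0, "tz": 0, "rx": 0, "ry": 0, "rz": 0},
])

```text
time_s: 16.57
tcp_pos: [557.6, 61.9, 57.8]
orientation: [2.199, 2.244, 0.0]
force: [-0.3, 0.2, 0.5]
finger_gap: 15.3
finger_force: 30.0
```

Call:
drive_tool([
  {"tx": -0.1, "ty": 0, "tz": 0, "rx": 0, "ry": 0, "rz": 0},
  {"tx": -0.3, "ty": -0.01, "tz": 0, "rx": 0, "ry": 0, "rz": 0},
  {"tx": -0.3, "ty": 0, "tz": 0, "rx": 0, "ry": 0, "rz": 0},
  {"tx": -0.3, "ty": -0.01, "tz": 0, "rx": 0, "ry": 0, "rz": 0},
  {"tx": -0.3, "ty": -0.01, "tz": 0, "rx": 0, "ry": 0, "rz": 0},
])

```text
time_s: 16.98
tcp_pos: [508.6, 60.7, 57.8]
orientation: [2.195, 2.24, 0.009]
force: [9.3, 0.2, -8.8]
finger_gap: 15.5
finger_force: 30.0
```

Call:
drive_tool([
  {"tx": -0.3, "ty": 0, "tz": 0, "rx": 0, "ry": 0, "rz": 0},
  {"tx": 0, "ty": 0, "tz": 0, "rx": 0, "ry": 0, "rz": 0},
  {"tx": 0, "ty": 0, "tz": 0, "rx": 0, "ry": 0, "rz": 0},
  {"tx": 0, "ty": 0, "tz": 0, "rx": 0, "ry": 0, "rz": 0},
])

```text
time_s: 17.32
tcp_pos: [496.3, 60.5, 57.8]
orientation: [2.195, 2.241, 0.007]
force: [7.2, -1.9, -7.9]
finger_gap: 15.2
finger_force: 30.0
```

```bash
python3 - <<'E'
from h import *
o=telemetry.get_obs();print(o['tcp_pos'],o['force'])
im=save('side','s3.png'); w=save('wrist','w4.png')
np.savez('s3.npz',**{k:np.array(v,float) for k,v in calibration('side').items()})
A=cv2.resize(im[170:290,180:330,::-1],(500,400),interpolation=cv2.INTER_CUBIC)
B=cv2.resize(w[60:300,260:520,::-1],(300,277))
Z=np.zeros((400,300,3),np.uint8);Z[:277]=B
cv2.imwrite('pics/s3c.png',np.hstack([A,Z]))
E
```

```text
[496.33659362  60.46346791  57.81369728] [ 7.1774294  -1.90467157 -7.88178859]
```

View pics/s3c.png

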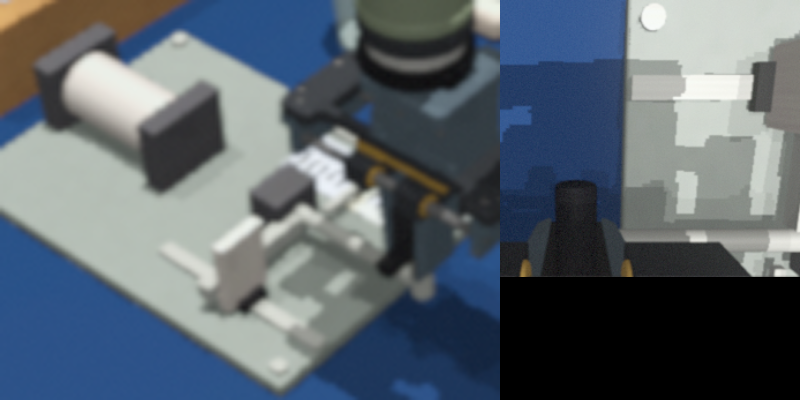

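```bash
python3 - <<'E'
import cv2,numpy as np
a=cv2.imread('pics/t1.png')[175:230,305:350]; b=cv2.imread('pics/side0.png')[200:250,250:320]
A=cv2.resize(a,None,fx=8,fy=8,interpolation=cv2.INTER_NEAREST); B=cv2.resize(b,None,fx=6,fy=6,interpolation=cv2.INTER_NEAREST)
Z=np.zeros((440,360+420,3),np.uint8);Z[:,:360]=A;Z[:300,360:]=B
cv2.imwrite('pics/z.png',Z)
g=cv2.cvtColor(cv2.imread('pics/t1.png'),6)
print('cols 308..345, rows 176..218'); 
for r in list(range(178,190))+list(range(202,218)): print(r,g[r,308:346:1].tolist())
E
```

```text
cols 308..345, rows 176..218
178 [60, 96, 151, 184, 197, 200, 201, 200, 200, 200, 199, 199, 199, 200, 201, 202, 202, 201, 200, 201, 201, 200, 200, 199, 199, 203, 204, 204, 203, 204, 203, 201, 199, 201, 191, 126, 75, 66]
179 [48, 94, 153, 185, 198, 200, 201, 200, 202, 202, 203, 202, 203, 203, 203, 204, 204, 202, 202, 202, 203, 203, 201, 201, 201, 202, 203, 203, 209, 217, 219, 212, 203, 204, 192, 126, 75, 66]
180 [68, 109, 161, 191, 202, 203, 202, 202, 205, 212, 214, 214, 213, 213, 215, 215, 214, 215, 213, 213, 215, 219, 217, 218, 218, 215, 204, 203, 216, 234, 237, 227, 209, 203, 192, 125, 72, 66]
181 [123, 156, 186, 210, 217, 216, 217, 217, 220, 228, 231, 231, 231, 231, 231, 232, 232, 232, 232, 233, 234, 237, 238, 237, 237, 232, 215, 199, 209, 236, 240, 229, 210, 202, 185, 120, 73, 65]
182 [176, 205, 220, 229, 233, 233, 233, 233, 236, 239, 241, 241, 240, 241, 240, 241, 241, 240, 241, 242, 245, 245, 246, 246, 245, 241, 220, 200, 205, 236, 240, 226, 208, 201, 183, 117, 71, 65]
183 [185, 213, 222, 225, 226, 226, 227, 227, 228, 231, 231, 231, 230, 229, 229, 230, 231, 231, 233, 239, 245, 2
[... 3538 characters left out ...]
226, 244, 247, 245, 236, 219, 207, 210, 220, 236, 245, 247, 247, 247, 247, 246, 241, 200, 137, 115, 128, 135, 131, 111, 115, 141, 139, 98, 70]
215 [57, 56, 54, 53, 52, 50, 52, 73, 143, 223, 244, 247, 246, 243, 240, 239, 239, 240, 243, 246, 247, 247, 247, 247, 247, 245, 229, 194, 178, 197, 210, 204, 175, 167, 172, 162, 109, 72]
216 [50, 51, 48, 46, 47, 45, 46, 68, 137, 217, 243, 246, 242, 240, 239, 239, 239, 239, 240, 243, 246, 247, 247, 247, 247, 246, 239, 216, 194, 206, 224, 222, 194, 180, 181, 168, 111, 72]
217 [41, 42, 45, 45, 45, 45, 49, 77, 142, 215, 242, 244, 233, 228, 226, 226, 226, 226, 230, 238, 245, 247, 247, 247, 247, 246, 239, 218, 199, 211, 229, 229, 206, 187, 183, 171, 115, 72]
```

View pics/z.png

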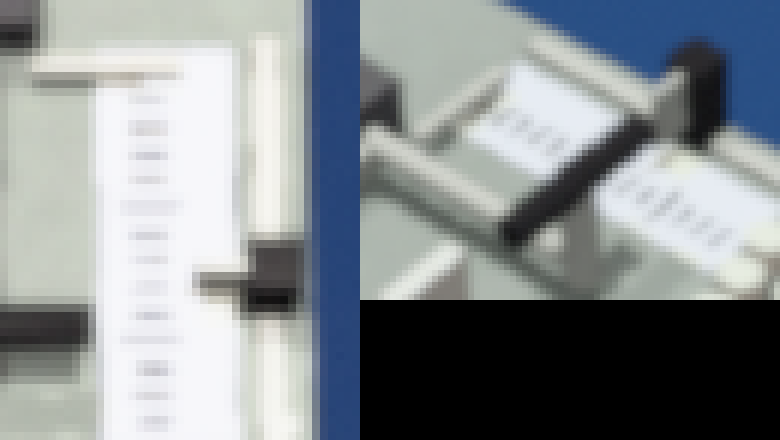

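```bash
python3 - <<'E'
from h import *
f=lambda u,v,z:ray('top',[[u,v]],z)[0].round(1)
print('ptr top z27',f(322,182.4,27),'rear',f(322,181,27),'front',f(322,183.8,27))
for z in(24,34): print('fin',z,f(331,209.8,z),f(331,210.3,z))
print('blk rear',f(338,204.6,58),'blk front',f(338,210.7,58),'foot',f(338,213.8,14))
for r in(184,200.7,217.5): print('mark',r,f(323,r,13))
print('arm',f(276,184,37), 'mk? bar',f(302,214.9,86))
E
```

```text
ptr top z27 [667.2   2.8  27. ] rear [671.4   2.9  27. ] front [662.9   2.8  27. ]
fin 24 [586.4 -23.9  24. ] [585.  -23.9  24. ]
fin 34 [583.9 -23.5  34. ] [582.5 -23.5  34. ]
blk rear [593.2 -42.3  58. ] blk front [575.5 -42.3  58. ] foot [577.3 -44.5  14. ]
mark 184 [ 6.667e+02 -4.000e-01  1.300e+01]
mark 200.7 [616.2  -0.8  13. ]
mark 217.5 [566.   -1.3  13. ]
arm [657.5 135.2  37. ] mk? bar [555.4  57.5  86. ]
```

Call:
drive_tool([
  {"tx": -0.15, "ty": 0, "tz": 0, "rx": 0, "ry": 0, "rz": 0},
  {"tx": -0.15, "ty": -0.01, "tz": 0, "rx": 0, "ry": 0, "rz": 0},
  {"tx": -0.1, "ty": 0, "tz": 0, "rx": 0, "ry": 0, "rz": 0},
  {"tx": -0.05, "ty": 0, "tz": 0, "rx": 0, "ry": 0, "rz": 0},
  {"tx": 0, "ty": 0, "tz": 0, "rx": 0, "ry": 0, "rz": 0},
])

```text
time_s: 17.83
tcp_pos: [478.9, 60.0, 57.8]
orientation: [2.194, 2.24, 0.008]
force: [9.5, -1.6, -9.7]
finger_gap: 15.4
finger_force: 30.0
```

Call:
drive_tool([
  {"tx": 0, "ty": 0, "tz": 0, "rx": 0, "ry": 0, "rz": 0},
  {"tx": 0, "ty": 0, "tz": 0, "rx": 0, "ry": 0, "rz": 0},
])

```text
time_s: 18.0
tcp_pos: [479.1, 60.0, 57.8]
orientation: [2.194, 2.24, 0.008]
force: [9.2, -2.2, -9.2]
finger_gap: 15.5
finger_force: 30.0
```

Call:
drive_tool([
  {"tx": -0.08, "ty": 0, "tz": 0, "rx": 0, "ry": 0, "rz": 0},
  {"tx": 0, "ty": 0, "tz": 0, "rx": 0, "ry": 0, "rz": 0},
  {"tx": 0, "ty": 0, "tz": 0, "rx": 0, "ry": 0, "rz": 0},
])

```text
time_s: 18.25
tcp_pos: [476.0, 59.9, 57.8]
orientation: [2.194, 2.24, 0.008]
force: [9.4, -2.2, -9.3]
finger_gap: 15.5
finger_force: 30.0
```

```bash
python3 - <<'E'
from h import *
o=telemetry.get_obs();print(o['tcp_pos'])
for cam in('side','top','wrist'):
  im=save(cam,'p_'+cam+'.png')
c=calibration('wrist');np.savez('w5.npz',**{k:np.array(v,float) for k,v in c.items()})
for l in('marker','flag','pointer','handle'):
  for cam in('side','top','wrist'):
    for m in nets.masks_of(l,cam)[:2]: print(l,cam,round(m['confidence'],2),m['bbox'])
# where the paddle's top edges should be in wrist view: x for rear edge
for x in (577,581,585,589,593): print(x,proj('wrist',[[x,119,77],[x,155,77]]).round(1).tolist())
w=cv2.imread('pics/p_wrist.png');s=cv2.imread('pics/p_side.png')
cv2.imwrite('pics/p.png',np.hstack([cv2.resize(w[60:300,280:520],(400,400)),cv2.resize(s[190:290,200:330],(400,400))]))
E
```

```text
[476.0135372   59.93984683  57.8171717 ]
marker side 0.87 [247.0, 238.2, 266.8, 269.8]
marker top 0.21 [204.4, 226.6, 220.6, 288.8]
marker wrist 0.83 [476.8, 83.3, 599.0, 181.2]
flag top 0.41 [326.8, 203.5, 341.2, 215.9]
flag wrist 0.65 [484.5, 371.4, 519.6, 459.8]
pointer side 0.63 [241.1, 223.1, 316.6, 264.6]
pointer side 0.23 [388.4, 154.2, 416.6, 202.2]
pointer top 0.52 [296.5, 194.4, 308.7, 203.7]
pointer wrist 0.93 [305.9, 79.3, 605.9, 371.7]
handle side 0.61 [245.3, 223.3, 316.9, 265.4]
handle top 0.71 [204.0, 226.0, 220.8, 286.9]
handle top 0.63 [293.8, 198.1, 310.3, 198.6]
handle wrist 0.79 [304.0, 82.5, 608.3, 366.6]
577 [[562.9, 175.3], [580.0, 85.0]]
581 [[572.1, 175.5], [589.9, 85.2]]
585 [[581.4, 175.7], [599.7, 85.4]]
589 [[590.7, 175.9], [609.6, 85.7]]
593 [[599.9, 176.1], [619.4, 85.9]]
```

View pics/p.png

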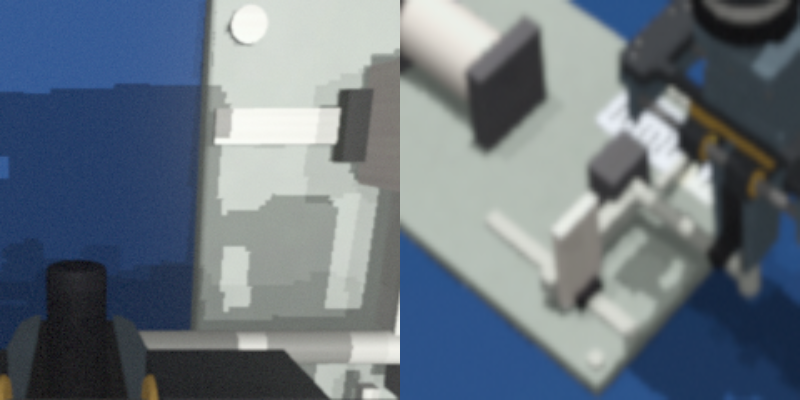

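```bash
python3 - <<'E'
import h,numpy as np
from h import *
c=np.load('w5.npz'); h.calibration=lambda n:c
for xc in(579,583,587,591):
  print(xc,proj('wrist',[[xc-10,-42,58],[xc+10,-42,58],[xc-10,-42,14],[xc+10,-42,14],[xc,-24,24],[xc,-24,27]]).round(0).tolist())
g=cv2.cvtColor(cv2.imread('pics/p_wrist.png'),6)
for r in(85,100,130,150,175): print(r,g[r,570:620:2].tolist())
for r in (340,360,375,390,410,430,450): print(r,g[r,440:560:4].tolist())
E
```

```text
579 [[477.0, 444.0], [510.0, 445.0], [451.0, 393.0], [479.0, 393.0], [474.0, 381.0], [476.0, 384.0]]
583 [[484.0, 445.0], [517.0, 445.0], [457.0, 393.0], [484.0, 393.0], [480.0, 381.0], [482.0, 384.0]]
587 [[490.0, 445.0], [524.0, 445.0], [462.0, 393.0], [490.0, 393.0], [486.0, 381.0], [488.0, 384.0]]
591 [[497.0, 445.0], [530.0, 445.0], [468.0, 393.0], [495.0, 393.0], [491.0, 381.0], [494.0, 384.0]]
85 [121, 130, 221, 249, 251, 250, 250, 251, 252, 252, 252, 251, 252, 249, 218, 211, 210, 212, 210, 210, 211, 212, 210, 210, 209]
100 [152, 230, 251, 251, 252, 251, 252, 252, 251, 251, 252, 253, 241, 212, 213, 213, 212, 211, 211, 213, 213, 213, 212, 212, 212]
130 [252, 252, 253, 251, 252, 251, 251, 252, 252, 250, 239, 239, 239, 239, 239, 239, 238, 238, 238, 238, 237, 237, 237, 238, 238]
150 [251, 252, 251, 251, 252, 251, 251, 252, 226, 214, 211, 212, 212, 210, 211, 212, 213, 213, 212, 211, 211, 211, 212, 212, 213]
175 [252, 252, 252, 251, 251, 250, 216, 212, 212, 211, 211, 212, 213, 213, 212, 212, 213, 212, 211, 210, 209, 210, 209, 210, 211]
340 [60, 56, 52, 61, 63, 61, 66, 65, 68, 238, 2
[... 191 characters left out ...]
 251, 251, 251, 251, 251, 251, 251, 252, 251, 252, 252]
375 [92, 92, 96, 96, 93, 95, 91, 98, 100, 92, 98, 177, 109, 115, 251, 252, 252, 252, 252, 251, 251, 252, 252, 251, 251, 251, 251, 252, 251, 251]
390 [42, 41, 38, 44, 46, 40, 49, 47, 53, 52, 52, 56, 57, 60, 58, 61, 56, 57, 63, 69, 63, 64, 69, 62, 65, 64, 65, 63, 61, 63]
410 [46, 40, 39, 36, 38, 36, 45, 44, 48, 46, 46, 49, 46, 44, 52, 52, 48, 56, 48, 52, 50, 51, 56, 50, 50, 54, 53, 48, 51, 52]
430 [52, 57, 56, 53, 52, 51, 54, 52, 57, 52, 55, 53, 55, 54, 56, 55, 58, 58, 55, 53, 55, 53, 58, 58, 57, 50, 55, 60, 52, 58]
450 [49, 51, 56, 54, 54, 50, 47, 52, 45, 49, 46, 50, 52, 47, 50, 55, 53, 49, 51, 55, 51, 48, 54, 49, 51, 54, 50, 51, 53, 50]
```

```bash
python3 - <<'E'
import h
from h import *
g=cv2.cvtColor(cv2.imread('pics/p_wrist.png'),6)
print('p cols 472..512 step1')
for r in range(326,388,4): print(r,g[r,472:512].tolist())
g=cv2.cvtColor(cv2.imread('pics/w3.png'),6)
print('w3 cols 320..350, 412..430')
for r in range(276,300,3): print(r,g[r,322:348].tolist(),g[r,414:432].tolist())
c=np.load('w5.npz'); h.calibration=lambda n:c
for y in (5,-5,-10,-15,-20): print(y,proj('wrist',[[585,y,27],[589,y,27]]).round(1).tolist())
E
```

```text
p cols 472..512 step1
326 [69, 64, 65, 69, 72, 85, 98, 101, 99, 99, 99, 101, 100, 96, 101, 100, 103, 101, 102, 101, 98, 102, 103, 103, 102, 100, 104, 104, 103, 102, 105, 103, 105, 105, 103, 106, 103, 102, 102, 107]
330 [68, 65, 65, 64, 74, 98, 99, 97, 93, 97, 95, 96, 96, 100, 99, 100, 97, 99, 97, 97, 100, 101, 97, 98, 100, 98, 98, 99, 100, 99, 98, 99, 99, 104, 97, 101, 99, 101, 101, 99]
334 [69, 72, 64, 78, 165, 233, 250, 252, 252, 252, 245, 209, 179, 173, 172, 150, 120, 107, 108, 107, 158, 216, 230, 237, 239, 239, 239, 240, 240, 233, 183, 113, 165, 238, 252, 253, 253, 253, 253, 253]
338 [64, 62, 72, 158, 232, 249, 251, 251, 252, 251, 241, 206, 175, 173, 168, 134, 112, 104, 109, 135, 194, 225, 236, 237, 238, 237, 237, 237, 236, 208, 143, 136, 209, 244, 252, 252, 251, 252, 251, 252]
342 [68, 63, 105, 186, 239, 251, 251, 250, 252, 244, 213, 182, 174, 174, 151, 120, 108, 108, 115, 170, 223, 237, 239, 239, 238, 238, 238, 239, 233, 180, 111, 170, 238, 252, 252, 251, 252, 251, 251, 251]
346 [65, 69, 156, 231, 250, 251, 251, 251, 246, 216, 180, 171, 173, 167, 132, 110, 108, 104, 143, 203, 2
[... 3264 characters left out ...]
243, 252, 252, 252, 252] [77, 77, 71, 74, 93, 122, 101, 82, 92, 95, 88, 94, 88, 89, 89, 94, 100, 106]
294 [252, 251, 252, 252, 251, 251, 252, 251, 251, 252, 251, 251, 252, 252, 246, 203, 145, 118, 117, 146, 205, 242, 252, 252, 252, 251] [76, 74, 71, 71, 69, 75, 83, 88, 91, 98, 92, 91, 89, 88, 92, 91, 97, 107]
297 [253, 254, 253, 253, 253, 253, 253, 252, 253, 252, 253, 253, 253, 254, 248, 209, 147, 122, 116, 137, 200, 243, 254, 254, 254, 253] [72, 73, 70, 72, 71, 76, 88, 90, 87, 94, 90, 88, 91, 89, 91, 87, 88, 94]
5 [[490.7, 345.4], [496.8, 345.5]]
-5 [[488.5, 358.9], [494.6, 359.0]]
-10 [[487.5, 365.6], [493.6, 365.7]]
-15 [[486.5, 372.2], [492.5, 372.3]]
-20 [[485.4, 378.7], [491.4, 378.8]]
```

Numerically, the pointer top (x≈588.4) and the fin (x≈587.7–588) agree within about 1 mm. Holding.

Call:
drive_tool([
  {"tx": 0, "ty": 0, "tz": 0, "rx": 0, "ry": 0, "rz": 0},
  {"tx": 0, "ty": 0, "tz": 0, "rx": 0, "ry": 0, "rz": 0},
  {"tx": 0, "ty": 0, "tz": 0, "rx": 0, "ry": 0, "rz": 0},
  {"tx": 0, "ty": 0, "tz": 0, "rx": 0, "ry": 0, "rz": 0},
  {"tx": 0, "ty": 0, "tz": 0, "rx": 0, "ry": 0, "rz": 0},
])

```text
time_s: 19.42
tcp_pos: [476.1, 59.9, 57.8]
orientation: [2.194, 2.24, 0.008]
force: [9.0, -2.6, -9.3]
finger_gap: 15.7
finger_force: 30.0
```

Call:
drive_tool([
  {"tx": 0, "ty": 0, "tz": 0, "rx": 0, "ry": 0, "rz": 0},
  {"tx": 0, "ty": 0, "tz": 0, "rx": 0, "ry": 0, "rz": 0},
  {"tx": 0, "ty": 0, "tz": 0, "rx": 0, "ry": 0, "rz": 0},
  {"tx": 0, "ty": 0, "tz": 0, "rx": 0, "ry": 0, "rz": 0},
  {"tx": 0, "ty": 0, "tz": 0, "rx": 0, "ry": 0, "rz": 0},
])

```text
time_s: 19.83
tcp_pos: [476.1, 60.0, 57.8]
orientation: [2.194, 2.24, 0.008]
force: [8.6, -2.2, -9.8]
finger_gap: 15.8
finger_force: 30.0
```

Call:
drive_tool([
  {"tx": 0, "ty": 0, "tz": 0, "rx": 0, "ry": 0, "rz": 0},
  {"tx": 0, "ty": 0, "tz": 0, "rx": 0, "ry": 0, "rz": 0},
  {"tx": 0, "ty": 0, "tz": 0, "rx": 0, "ry": 0, "rz": 0},
  {"tx": 0, "ty": 0, "tz": 0, "rx": 0, "ry": 0, "rz": 0},
  {"tx": 0, "ty": 0, "tz": 0, "rx": 0, "ry": 0, "rz": 0},
])

```text
time_s: 20.25
tcp_pos: [476.1, 59.9, 57.8]
orientation: [2.194, 2.24, 0.008]
force: [9.8, -2.9, -10.1]
finger_gap: 15.8
finger_force: 30.0
```

Call:
drive_tool([
  {"tx": 0, "ty": 0, "tz": 0, "rx": 0, "ry": 0, "rz": 0},
  {"tx": 0, "ty": 0, "tz": 0, "rx": 0, "ry": 0, "rz": 0},
  {"tx": 0, "ty": 0, "tz": 0, "rx": 0, "ry": 0, "rz": 0},
  {"tx": 0, "ty": 0, "tz": 0, "rx": 0, "ry": 0, "rz": 0},
  {"tx": 0, "ty": 0, "tz": 0, "rx": 0, "ry": 0, "rz": 0},
])

```text
time_s: 20.67
tcp_pos: [476.1, 59.9, 57.8]
orientation: [2.194, 2.24, 0.008]
force: [9.7, -2.5, -8.6]
finger_gap: 15.8
finger_force: 30.0
```

Call:
drive_tool([
  {"tx": 0, "ty": 0, "tz": 0, "rx": 0, "ry": 0, "rz": 0},
  {"tx": 0, "ty": 0, "tz": 0, "rx": 0, "ry": 0, "rz": 0},
  {"tx": 0, "ty": 0, "tz": 0, "rx": 0, "ry": 0, "rz": 0},
  {"tx": 0, "ty": 0, "tz": 0, "rx": 0, "ry": 0, "rz": 0},
  {"tx": 0, "ty": 0, "tz": 0, "rx": 0, "ry": 0, "rz": 0},
])

```text
time_s: 21.08
tcp_pos: [476.1, 60.0, 57.8]
orientation: [2.194, 2.24, 0.008]
force: [8.8, -1.9, -9.2]
finger_gap: 15.6
finger_force: 30.0
```

Call:
drive_tool([
  {"tx": 0.1, "ty": 0, "tz": 0, "rx": 0, "ry": 0, "rz": 0},
  {"tx": 0.25, "ty": 0, "tz": 0, "rx": 0, "ry": 0, "rz": 0},
  {"tx": 0.25, "ty": 0.01, "tz": 0, "rx": 0, "ry": 0, "rz": 0},
  {"tx": 0.25, "ty": 0, "tz": 0, "rx": 0, "ry": 0, "rz": 0},
  {"tx": 0.25, "ty": 0.01, "tz": 0, "rx": 0, "ry": 0, "rz": 0},
])

```text
time_s: 21.5
tcp_pos: [519.1, 61.0, 57.8]
orientation: [2.196, 2.242, 0.005]
force: [5.6, 0.0, -5.2]
finger_gap: 15.8
finger_force: 30.0
```

Call:
drive_tool([
  {"tx": 0.25, "ty": 0.01, "tz": 0, "rx": 0, "ry": 0, "rz": 0},
  {"tx": 0.25, "ty": 0, "tz": 0, "rx": 0, "ry": 0, "rz": 0},
  {"tx": 0.2, "ty": 0, "tz": 0, "rx": 0, "ry": 0, "rz": 0},
  {"tx": 0.1, "ty": 0, "tz": 0, "rx": 0, "ry": 0, "rz": 0},
  {"tx": 0, "ty": 0, "tz": 0, "rx": 0, "ry": 0, "rz": 0},
])

```text
time_s: 21.92
tcp_pos: [550.2, 61.8, 57.8]
orientation: [2.198, 2.243, 0.003]
force: [4.3, 0.1, -2.3]
finger_gap: 15.5
finger_force: 30.0
```

Call:
drive_tool([
  {"tx": 0.1, "ty": 0, "tz": 0, "rx": 0, "ry": 0, "rz": 0},
  {"tx": 0.08, "ty": 0, "tz": 0, "rx": 0, "ry": 0, "rz": 0},
  {"tx": 0.04, "ty": 0, "tz": 0, "rx": 0, "ry": 0, "rz": 0},
  {"tx": 0, "ty": 0, "tz": 0, "rx": 0, "ry": 0, "rz": 0},
])

```text
time_s: 22.25
tcp_pos: [557.5, 61.9, 57.8]
orientation: [-2.199, -2.243, -0.001]
force: [3.2, 3.0, -3.1]
finger_gap: 15.3
finger_force: 30.0
```

Call:
drive_tool([
  {"tx": 0.03, "ty": 0, "tz": 0, "rx": 0, "ry": 0, "rz": 0},
  {"tx": 0.03, "ty": 0, "tz": 0, "rx": 0, "ry": 0, "rz": 0},
  {"tx": 0, "ty": 0, "tz": 0, "rx": 0, "ry": 0, "rz": 0},
])

```text
time_s: 22.5
tcp_pos: [557.6, 61.9, 57.7]
orientation: [-2.197, -2.241, 0.004]
force: [-5.0, 3.6, 2.9]
finger_gap: 15.5
finger_force: 30.0
```

Call:
drive_tool([
  {"tx": 0, "ty": 0, "tz": 0, "rx": 0, "ry": 0, "rz": 0},
  {"tx": 0, "ty": 0, "tz": 0, "rx": 0, "ry": 0, "rz": 0},
  {"tx": 0, "ty": 0, "tz": 0, "rx": 0, "ry": 0, "rz": 0},
  {"tx": 0, "ty": 0, "tz": 0, "rx": 0, "ry": 0, "rz": 0},
  {"tx": 0, "ty": 0, "tz": 0, "rx": 0, "ry": 0, "rz": 0},
], jaw=1)

```text
time_s: 22.92
tcp_pos: [559.7, 61.2, 57.8]
orientation: [2.199, 2.243, -0.0]
force: [-0.4, 0.1, 0.3]
finger_gap: 45.8
finger_force: 0.0
```

Call:
drive_tool([
  {"tx": 0, "ty": 0, "tz": 0, "rx": 0, "ry": 0, "rz": 0},
  {"tx": 0, "ty": 0, "tz": 0.4, "rx": 0, "ry": 0, "rz": 0},
  {"tx": 0, "ty": 0, "tz": 0.8, "rx": 0, "ry": 0, "rz": 0},
  {"tx": 0, "ty": 0, "tz": 0.8, "rx": 0, "ry": 0, "rz": 0},
  {"tx": 0, "ty": 0, "tz": 0.8, "rx": 0, "ry": 0, "rz": 0},
])

```text
time_s: 23.33
tcp_pos: [559.2, 61.4, 170.8]
orientation: [-2.199, -2.243, 0.001]
force: [0.7, 0.4, 0.2]
finger_gap: 79.5
finger_force: 0.0
```

Call:
drive_tool([
  {"tx": -0.5, "ty": -0.8, "tz": 0.2, "rx": 0, "ry": 0, "rz": 0},
  {"tx": -0.5, "ty": -0.8, "tz": 0, "rx": 0, "ry": 0, "rz": 0},
  {"tx": -0.5, "ty": -0.8, "tz": 0, "rx": 0, "ry": 0, "rz": 0},
  {"tx": -0.5, "ty": -0.8, "tz": 0, "rx": 0, "ry": 0, "rz": 0},
  {"tx": -0.5, "ty": -0.8, "tz": 0, "rx": 0, "ry": 0, "rz": 0},
])

```text
time_s: 23.75
tcp_pos: [458.5, -99.6, 178.0]
orientation: [2.198, 2.244, 0.0]
force: [0.3, -0.4, -0.0]
finger_gap: 91.2
finger_force: 0.0
```

Call:
drive_tool([
  {"tx": -0.5, "ty": -0.8, "tz": 0, "rx": 0, "ry": 0, "rz": 0},
  {"tx": -0.5, "ty": -0.8, "tz": 0, "rx": 0, "ry": 0, "rz": 0},
  {"tx": 0, "ty": 0, "tz": 0, "rx": 0, "ry": 0, "rz": 0},
  {"tx": 0, "ty": 0, "tz": 0, "rx": 0, "ry": 0, "rz": 0},
  {"tx": 0, "ty": 0, "tz": 0, "rx": 0, "ry": 0, "rz": 0},
])

```text
time_s: 24.17
tcp_pos: [420.0, -162.3, 177.9]
orientation: [2.2, 2.243, 0.001]
force: [0.5, 0.8, 0.5]
finger_gap: 91.1
finger_force: 0.0
```

```bash
python3 - <<'E'
from h import *
print(telemetry.get_obs()['tcp_pos'])
im=save('top','end.png'); g=cv2.cvtColor(im,7)
g0=cv2.cvtColor(cv2.imread('pics/t1.png'),6)
print('marker col 275 rows 205-225',g[205:226,275].tolist()); print('start',g0[205:226,275].tolist())
print('bar col 295',g[208:224,295].tolist(),g0[208:224,295].tolist()); print('ptr',g[178:188,314].tolist(),g0[178:188,314].tolist()); print('fin',g[206:214,331].tolist(),g0[206:214,331].tolist())
for l in('marker','rack','flag'):
  for m in nets.masks_of(l,'top')[:2]: print(l,round(m['confidence'],2),m['bbox'])
for x in (581,585,589): print(x, proj('top',[[x,136,77],[x-10,136,77]]).round(1).tolist())
E
```

```text
[ 419.96864779 -162.29705567  177.91755481]
marker col 275 rows 205-225 [244, 241, 248, 249, 236, 154, 102, 101, 98, 85, 64, 70, 135, 209, 232, 243, 245, 245, 246, 246, 247]
start [242, 242, 242, 239, 232, 226, 242, 245, 232, 150, 99, 97, 93, 77, 60, 71, 137, 207, 225, 233, 241]
bar col 295 [213, 213, 212, 209, 188, 130, 74, 67, 54, 42, 69, 107, 120, 132, 161, 199] [205, 204, 204, 201, 182, 125, 72, 65, 54, 40, 66, 102, 115, 126, 155, 191]
ptr [207, 209, 211, 222, 238, 233, 166, 137, 181, 206] [201, 201, 202, 217, 233, 227, 161, 131, 173, 197]
fin [249, 248, 233, 151, 113, 155, 213, 245] [247, 244, 228, 147, 110, 150, 204, 241]
rack 0.75 [333.6, 254.6, 375.0, 284.0]
rack 0.59 [455.0, 231.0, 466.6, 249.0]
flag 0.6 [268.4, 163.1, 326.2, 224.8]
581 [[273.8, 206.3], [273.7, 209.8]]
585 [[273.9, 204.9], [273.8, 208.4]]
589 [[273.9, 203.5], [273.8, 207.0]]
```

```bash
python3 -c "
from workcell import manip; print(manip.job_done())"
```

```text
the job is handed in; nothing more can be done
None
```

I handed the job in after about 24 s; I got no verdict back. The rack stands squarely on the black mat. The handle was held level with the flag for over two seconds, then eased home. The marker stayed within about 2 mm of the flag by my measurements.

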